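Clear the wrongly packed socket from its case

ROBOT

A 7-joint arm with a two-finger parallel gripper is mounted at the origin on the work surface. World frame = base frame: x ahead of the robot, y to its left, z up, the work surface at z = 0. Lengths are in m, angles in rad, forces in N, time in s.
With the tool pointing down it reaches from about 0.35 to 0.9 m from the base axis. Payload 8.1 kg.
Tool frame: the origin (TCP) lies at the very end of the fingers, on their centre line; the grasp point (between the pads) lies 19 mm behind it; z points along the fingers, y is the direction in which the jaws open and shut (so a half turn about z gives the same grasp; the last joint's range is limited). The gripper opens to 92 mm and grips with 3 to 60 N. Pads are 19 mm wide; open, the fingers measure 130 mm over their backs; the gripper's body (75 mm by 190 mm) begins 47 mm behind the grasp point.
Start: joints at [1.16, 0.434, 0.025, 1.573, -0.012, 1.134, -0.075], TCP at [0.189, -0.596, 0.227] pointing down, gripper open.
Joint ranges: [-2.62, 2.62], [-0.44, 2.09], [-1.27, 1.32], [0.08, 2.57], [-1.32, 4.46], [0.12, 2], [-2.74, 2.74]. Speed limits (rad/s): [2.22, 2.22, 3.01, 3.01, 3.14, 3.14, 3.14].

INTERFACE

Orientations are given as [roll, pitch, yaw] about the fixed x, y, z axes, in that order (R = Rz(yaw) Ry(pitch) Rx(roll)).
In Python, from station import arm gives the robot as it stands. Calls block until the motion is done:
- arm.reach(position, orientation): joint-space move of the TCP to a pose.
- arm.move_linear(position, rot=None, vel=0.15, f_stop=None): straight line of the TCP; rot=None keeps the orientation; vel is the mean speed in m/s. With f_stop (N) it stops when the force on the tool has changed by that much, and returns True; else False.
- arm.goto_joints(angles): joint-space move.
- arm.command_gripper(opening): opening from 0.0 (shut) to 1.0 (fully open); the grip force is fixed at half the most; returns when the fingers have stopped.
- arm.dwell(seconds).
- arm.ik(position, orientation): joint angles nearest the present ones, or None.
- arm.camera(name): name is "scene" or "top" or "wrist"; returns (picture, depth): 420x560x3 uint8, red, green, blue; 420x560 float32, m along the optical axis (not along the pixel's ray), 0 where there is no reading.
- arm.camera_info(name): a dict with "mtx" (3x3 intrinsics, pixels), "world_to_cam" (4x4, takes a point from world to camera coordinates). Camera axes: x right, y down, z forward; pixel columns grow to the right and rows downward; lengths in m; the calibration is good to about 2 mm. A picture is of the moment at which its call begins: read the wrist's pose just before it. camera_info takes no time and is no camera call; for the wrist camera it gives the pose at the moment of the call.
A pose or a line that the arm cannot do raises arm.Unreachable and nothing moves.
- arm.close_job(): hands the job in, once; it reports no verdict.
Readings, each from a call of its own:
- arm.get_t(): time.
- arm.get_joint_pos(): joint angles.
- arm.get_joint_velocities(): joint speeds.
- arm.get_tau(): joint torques, N m.
- arm.get_position(): TCP position.
- arm.get_orientation(): TCP orientation.
- arm.get_contact_force(): force on the tool from outside, world axes, zero at the start.
- arm.get_wrist_torque(): the same for the moment, N m.
- arm.get_opening(): opening from 0.0 (shut) to 1.0 (fully open).
Only numpy, scipy, OpenCV 4.12 (cv2) and the standard library are available. Lean on these libraries where they do the work, as an engineer would, in place of code of your own. Each camera call takes 0.05 s, during which the arm holds its last target.

TASK

Swing the lid of the socket case open past upright and check the sockets against the colour labels on the ledge behind them: one socket does not match the label of its place. Take that one out and stand it upright in the free part of the spares tray, drive end down and open end up, setting it down rather than dropping it. Leave the lid open like that and the other sockets where they are, and knock nothing over.

Things in the scene. Friction and masses are not known exactly. Their poses are not given: they have to be found in the camera images.
- case: Grey sheet-metal socket case fixed to the bench, 160 x 318 x 54 mm without its lid, origin under its centre; x points from its front (lid handle, latches already undone) to the hinge side, y along its 318 mm. Walls 4 mm
- case_floor (a point): Middle of the black insert's floor in the case, 8 mm above the bench. Four cradles at y -105, -35, 35, 105 mm, x -12 mm, hold sockets lying along x, tops 48 mm above the bench. Between neighbouring sleeves 30 mm are free down to the floor; low cheeks (26 mm above the bench) flank only the last 16 mm of each socket's ends. The labels sit on the ledge along the hinge side, 34 mm above the bench
- lid (a joint): Lid angle in rad, 0 shut, 1.57 upright, 1.95 its stop (leaning back well past upright). Flat lid, 166 x 328 mm, hinged along the case's far rim; a stiff hinge holds it at any angle; needs about 5 to 7 N at the front edge
- lid_handle (a point): Middle of the black bar handle on the lid's top: round bar 11 mm thick, 110 mm long, parallel to the hinge, its axis 35 mm above the lid's top face, on two thin posts 47 mm to either side of the middle; 130 mm from the hinge line and 39 mm off the plane through it. x, y and z as those of the case when shut, turning with the lid
- lid_hinge (a point): Middle of the hinge line, 80 mm along x from the case's centre and 54 mm above the bench; the line runs along y, turns with the lid. The lid's front edge is 166 mm from it
- red_a_mid (a point): Red-sleeved impact socket in the case: dark steel, 96 mm long, 35 mm diameter at both ends, about 0.38 kg; its middle 56 mm is a sleeve of eight flats, 40 mm across flats, so it lies on a flat without rolling. The point is its centre, 20 mm above what it lies on; x runs along its axis to the open hollow end (as packed, to the case's front); the other is the drive end
- red_b_mid (a point): A second red-sleeved socket, the same as red_a in size and axes; only one of the two reds is in its right place
- blue_mid (a point): The blue-sleeved socket, the same as red_a in size and axes
- yellow_mid (a point): The yellow-sleeved socket, the same as red_a in size and axes
- place_red (a point): Centre of the place that carries the red label: where a socket packed there has its centre (28 mm above the bench), to within 5 mm along its length; x points to the case's front. The label is a flat red plate, 18 x 42 mm, on the ledge by the hinge, 70 mm from here along -x. The socket that belongs here has a red sleeve
- place_green (a point): Centre of the place that carries the green label: where a socket packed there has its centre (28 mm above the bench), to within 5 mm along its length; x points to the case's front. The label is a flat green plate, 18 x 42 mm, on the ledge by the hinge, 70 mm from here along -x. The socket that belongs here has a green sleeve (there is none on the bench)
- place_blue (a point): Centre of the place that carries the blue label: where a socket packed there has its centre (28 mm above the bench), to within 5 mm along its length; x points to the case's front. The label is a flat blue plate, 18 x 42 mm, on the ledge by the hinge, 70 mm from here along -x. The socket that belongs here has a blue sleeve
- place_yellow (a point): Centre of the place that carries the yellow label: where a socket packed there has its centre (28 mm above the bench), to within 5 mm along its length; x points to the case's front. The label is a flat yellow plate, 18 x 42 mm, on the ledge by the hinge, 70 mm from here along -x. The socket that belongs here has a yellow sleeve
- tray_floor (a point): Spares tray fixed to the bench: open aluminium tray 150 x 240 mm outside, rim 30 mm above the bench, walls 3 mm, black rubber floor 6 mm above the bench. The point is the middle of the floor's top; x across the 150 mm, y along the 240 mm. The two spares stand at y about -90 mm, x about -35 and 35 mm; the rest (y from -50 mm up) is free
- white_mid (a point): Centre of a white-sleeved short spare socket, 60 mm tall, 40 mm across its sleeve, 35 mm diameter at the ends, standing in the tray open end up; z up. Loose, to be left standing
- grey_mid (a point): Centre of a grey-sleeved short spare socket, 60 mm tall, 40 mm across its sleeve, 35 mm diameter at the ends, standing in the tray open end up; z up. Loose, to be left standing
- can: Spray can standing on the bench beyond the work, 58 mm diameter, 170 mm high, origin under its centre. Not needed, to be left standing

How it is judged:
On the way:
1. the lid is swung open to upright or past it (value of joint lid above 1.55 rad), for 0.2 s.
At the end, for the whole second after the job is handed in: Lid open past 1.55 rad; the mismatched red socket stands open end up within 0.12 rad of upright on the tray's floor; the other red, the blue and the yellow socket are within 15 mm of their own places; the two spares are within 30 mm of where they stood (value of joint lid above 1.55 rad and ((angle between red_a_mid's own x axis and vertical below 0.12 rad and x of red_a_mid in the frame of tray_floor between -0.056 and 0.056 m and y of red_a_mid in the frame of tray_floor between -0.1 and 0.1 m and z of red_a_mid in the frame of tray_floor between 0.043 and 0.053 m and distance between red_b_mid and place_red below 0.015 m) or (angle between red_b_mid's own x axis and vertical below 0.12 rad and x of red_b_mid in the frame of tray_floor between -0.056 and 0.056 m and y of red_b_mid in the frame of tray_floor between -0.1 and 0.1 m and z of red_b_mid in the frame of tray_floor between 0.043 and 0.053 m and distance between red_a_mid and place_red below 0.015 m)) and distance between blue_mid and place_blue below 0.015 m and distance between yellow_mid and place_yellow below 0.015 m and distance of each of white_mid, grey_mid from where it was at the start of the episode below 0.03 m); the robot touches nothing.
It fails at once if a standing spare or the can is knocked over (angle between any of white_mid, grey_mid, can's own z axis and vertical above 0.6 rad).
It fails at once if the socket is dropped or slammed into the tray (over 80 N) (contact force between any of red_a, red_b and tray above 80 N).
It also fails if it takes over 72 s, if anything falls off the work surface, if the arm or the gripper's body presses on something with over 40 N, if the wrist force passes 120 N, or if a joint passes its speed limit or range.

## Working session

There is one attempt and no reset: what is moved stays moved. The work goes in short steps, each a Python script; the robot and the scene stay as the last script left them, time stands still between calls to the robot, and variables do not carry over. Pictures are saved under pics/ and viewed, and the job is handed in when it is done.

```bash
mkdir -p pics; ls
cat > h.py <<'E'
from station import arm
import numpy as np, cv2
def snap(n,f):
    info=arm.camera_info(n); p,d=arm.camera(n)
    cv2.imwrite(f'pics/{f}.png',p[:,:,::-1]); np.savez(f'pics/{f}.npz',p=p,d=d,K=info['mtx'],T=info['world_to_cam'])
    return p,d,np.array(info['mtx']),np.array(info['world_to_cam'])
def ray(u,v,K,T):
    R=T[:3,:3];c=-R.T@T[:3,3]; return c,R.T@np.linalg.inv(K)@np.array([u,v,1.])
def onz(u,v,z,K,T):
    c,r=ray(u,v,K,T); return c+r*(z-c[2])/r[2]
def pt(u,v,d,K,T):
    c,r=ray(u,v,K,T); return c+r*d
def cloud(d,K,T):
    v,u=np.mgrid[:d.shape[0],:d.shape[1]]
    r=np.stack([u,v,np.ones_like(u)],-1)@np.linalg.inv(K).T*d[...,None]
    R=T[:3,:3]; return (r-T[:3,3])@R
E
python3 - <<'E'
from h import *
for n in ['scene','top','wrist']:
    p,d,K,T=snap(n,n+'0'); print(n,K.tolist(),(-T[:3,:3].T@T[:3,3]).round(3),T[2,:3].round(3))
print(arm.get_position(),arm.get_orientation(),arm.get_t())
E
```

```text
pics
scene [[386.59859664893156, 0.0, 283.14255328769565], [0.0, 386.59859664893156, 208.8338308254412], [0.0, 0.0, 1.0]] [ 1.277 -0.553  0.776] [-0.633  0.488 -0.601]
top [[471.5918614577812, 0.0, 284.0042627885408], [0.0, 471.5918614577812, 203.71499053504337], [0.0, 0.0, 1.0]] [0.437 0.008 1.172] [ 0.12  -0.012 -0.993]
wrist [[299.2287207745576, 0.0, 277.2716593384298], [0.0, 299.2287207745576, 205.14723888862835], [0.0, 0.0, 1.0]] [ 0.262 -0.572  0.383] [-0.268 -0.084 -0.96 ]
[ 0.18921035 -0.59529207  0.2261296 ] [-3.14043693e+00  6.55391178e-05  3.07699598e-01] 0.15
```

View pics/scene0.png

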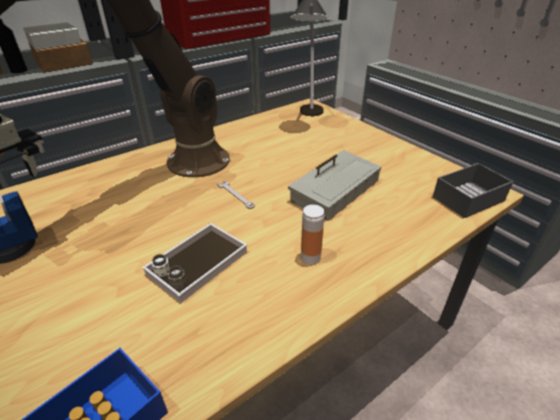

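View pics/top0.png

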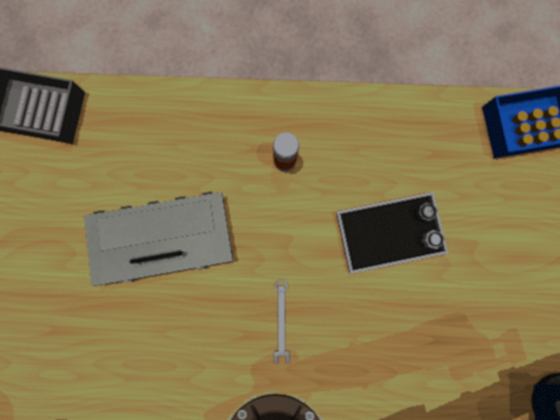

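The top view shows the case at about (160,238) with its handle towards the robot at (158,257) and the hinge on the far side. The tray is at about (392,232), with the spares at (428,212) and (434,239). The can is at (286,150).

Run:
```python
from h import *
z=np.load('pics/top0.npz');p,d,K,T=[z[k] for k in 'pdKT']
C=cloud(d,K,T)
def rect(m,name,zf):
    n,l,s,c=cv2.connectedComponentsWithStats(m.astype(np.uint8)); i=1+np.argmax(s[1:,4]); m=l==i
    cs,_=cv2.findContours(m.astype(np.uint8),0,1); q=max(cs,key=cv2.contourArea)[:,0]
    P=np.array([onz(u,v,zf,K,T)[:2] for u,v in q]).astype(np.float32)
    r=cv2.minAreaRect(P); print(name,r,'z med',np.median(C[m][:,2]),s[i]); return m
X,Y,Z=C[...,0],C[...,1],C[...,2]
print('bench',np.median(Z[300:350,350:420]))
reg=np.zeros(d.shape,bool);reg[180:295,70:240]=1
m=rect(reg&(Z>0.045)&(Z<0.07),'lid',0.056); print(np.percentile(Z[m],[5,50,95]))
rect(reg&(Z>0.045),'lid+h',0.056)
rect(reg&(Z>0.08),'handle',0.095)
rect(reg&(p.max(2)<45),'handle dark',0.095)
reg=np.zeros(d.shape,bool);reg[185:285,325:455]=1
rect(reg&(Z>0.02),'tray+sp',0.03)
rect(reg&(Z>0.02)&(Z<.036),'tray',0.03)
for nm,a in [('sp1',(205,225,415,440)),('sp2',(228,250,422,447))]:
    r2=np.zeros(d.shape,bool);r2[a[0]:a[1],a[2]:a[3]]=1
    m=r2&(Z>0.045);print(nm,m.sum(),X[m].min(),X[m].max(),Y[m].min(),Y[m].max(),Z[m].max(),p[m].mean(0))
r2=np.zeros(d.shape,bool);r2[120:180,260:310]=1
m=r2&(Z>.15);print('can',X[m].mean(),Y[m].mean(),Z[m].max())
cv2.imwrite('pics/topz.png',cv2.resize(p[170:300,70:460,::-1],None,fx=2,fy=2,interpolation=2))
```

```text
bench -0.00032258505548836555
lid ((0.48337870836257935, 0.2892701029777527), (0.17505145072937012, 0.33256861567497253), 11.749162673950195) z med 0.06343925311450667 [  85  191  149   95 9777]
[0.05747812 0.06343925 0.06803509]
lid+h ((0.48337870836257935, 0.2892701029777527), (0.17505145072937012, 0.33256861567497253), 11.749162673950195) z med 0.06360389094580207 [   85   191   149    95 10178]
handle ((0.4386958181858063, 0.2803325653076172), (0.012603506445884705, 0.11873267590999603), 11.147077560424805) z med 0.10482961865440496 [130 250  53  14 262]
handle dark ((0.437212198972702, 0.28020694851875305), (0.009519379585981369, 0.11401450634002686), 11.815043449401855) z med 0.1052993499181287 [131 251  51  12 203]
tray+sp ((0.5157920122146606, -0.2706611752510071), (0.15615467727184296, 0.24711410701274872), 13.337342262268066) z med 0.03388374370474628 [ 337  191  112   83 1420]
tray ((0.5153153538703918, -0.27168089151382446), (0.15475651621818542, 0.24534958600997925), 13.3373441696167) z med 0.031720956952470174 [337 191 112  83 773]
sp1 234 0.43682598850709675 0.5798862636369939 -0.36919175686243716 0.007734802360922999 1.1718690305421824 [81.8974359 81.1965812 80.3034188]
sp2 253 0.4797913121923127 0.5204747790961306 -0.3836181024322152 -0.3469486551366001 0.07115405162633688 [ 99.0513834  100.06719368 102.00395257]
can 0.6821233568075058 -0.004884841610010757 1.1718690305421824
```

View pics/topz.png

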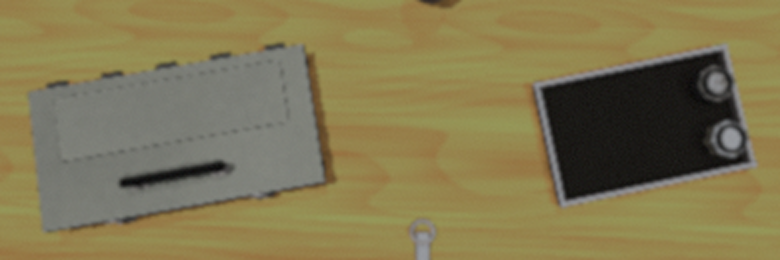

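The lid and handle estimates agree. The lid centre is (0.483, 0.289) with yaw 11.7°, so the handle is at (0.437, 0.280) and the hinge at (0.5645, 0.306). Next I'll check IK feasibility for the whole plan before moving.

```bash
cat >> h.py <<'E'
from scipy.spatial.transform import Rotation as Ro
AL=np.radians(11.7); HIN=np.array([0.5645,0.306,0.054]); cx=np.array([np.cos(AL),np.sin(AL),0]); cy=np.array([-np.sin(AL),np.cos(AL),0]); ez=np.array([0,0,1.])
CASE=np.array([*(HIN-0.08*cx)[:2],0])
TA=np.radians(13.3); TRAY=np.array([0.5155,-0.2715,0.006]); tx=np.array([np.cos(TA),np.sin(TA),0]); ty=np.array([-np.sin(TA),np.cos(TA),0])
def rpy(z,y):  # tool z and y axes
    z=z/np.linalg.norm(z); y=y-z*(z@y); y/=np.linalg.norm(y)
    return Ro.from_matrix(np.stack([np.cross(y,z),y,z],1)).as_euler('xyz')
def handle(th):
    return HIN+cx*(-.130*np.cos(th)+.039*np.sin(th))+ez*(.130*np.sin(th)+.039*np.cos(th))
def hpose(th,sg,tilt,depth=.013):
    # tilt>0: fingers point back to robot
    z=-ez*np.cos(tilt)-cx*np.sin(tilt); return handle(th)+z*depth, rpy(z,sg*cx)
E
python3 - <<'E'
from h import *
f=lambda p,r:(lambda q: None if q is None else np.round(q,2))(arm.ik(p,r))
for sg in (1,-1):
    for th,t in [(0,0),(.4,0),(.8,0),(1.2,0),(1.57,0),(1.57,.15),(1.72,0),(1.72,.17),(1.8,.25)]:
        print(sg,th,t,f(*hpose(th,sg,t)))
print('grasp')
for yy in (-.105,-.035,.035,.105):
  for sg in (1,-1):
    for b in (0,.26,.35):
      z=-ez*np.cos(b)+cx*np.sin(b); p=CASE+cy*yy+cx*(-.012-.015)+ez*.032+z*.019
      print(yy,sg,b,f(p,rpy(z,sg*cy)))
print('place')
for b in (.26,.35):
  for w in np.radians([-90,-60,-45,-28,-10,10,30,60,90]):
    hd=np.array([np.cos(w),np.sin(w),0]); z=hd*np.cos(b)-ez*np.sin(b); 
    g=TRAY+ty*.04+ez*.063; side=np.cross(ez,hd)
    for sg in (1,-1): print(b,np.degrees(w).round(),sg,f(g+z*.019,rpy(z,sg*side)))
E
```

```text
1 0 0 [ 0.09  0.74 -1.14  1.93  0.8   1.02 -1.21]
1 0.4 0 [ 0.08  0.66 -1.08  1.83  0.66  1.06 -1.05]
1 0.8 0 [ 0.09  0.69 -1.11  1.7   0.66  1.18 -1.  ]
1 1.2 0 [ 0.08  0.77 -1.16  1.56  0.73  1.3  -0.97]
1 1.57 0 [ 0.05  0.85 -1.15  1.43  0.77  1.36 -0.93]
1 1.57 0.15 [-0.03  0.87 -1.02  1.29  0.62  1.47 -0.8 ]
1 1.72 0 [ 0.03  0.87 -1.13  1.39  0.78  1.37 -0.9 ]
1 1.72 0.17 [-0.07  0.89 -0.97  1.22  0.59  1.5  -0.75]
1 1.8 0.25 [-0.12  0.93 -0.88  1.11  0.52  1.58 -0.68]
-1 0 0 [ 0.06  0.7  -1.07  1.93  0.75  0.97  1.98]
-1 0.4 0 [ 0.07  0.65 -1.07  1.83  0.65  1.06  2.1 ]
-1 0.8 0 [ 0.07  0.66 -1.07  1.7   0.63  1.16  2.17]
-1 1.2 0 [ 0.05  0.73 -1.07  1.56  0.66  1.25  2.22]
-1 1.57 0 [ 0.02  0.81 -1.07  1.43  0.71  1.32  2.25]
-1 1.57 0.15 [-0.01  0.89 -1.07  1.28  0.65  1.49  2.32]
-1 1.72 0 [ 0.01  0.84 -1.07  1.39  0.74  1.34  2.27]
-1 1.72 0.17 [-0.03  0.93 -1.07  1.21  0.67  1.54  2.34]
-1 1.8 0.25 [-0.07  0.99 -1.07  1.1   0.66  1.64  2.38]
grasp
-0.105 1 0 [ 0.05  0.66 -0.72  2.01  0.66  0.72  0.69]
-0.105 1 0.26 [-0.37  0.49 -0.19  2.26  0.84  0.23  0.44]
-0.105 1 0.35 
[... 2054 characters left out ...]
.02  1.44  1.85  1.66]
0.35 -60.0 1 [-0.19  0.93 -0.15  2.45  1.85  1.4  -1.78]
0.35 -60.0 -1 [-0.04  0.95 -0.34  2.44  1.85  1.55  1.43]
0.35 -45.0 1 None
0.35 -45.0 -1 None
0.35 -28.0 1 None
0.35 -28.0 -1 None
0.35 -10.0 1 None
0.35 -10.0 -1 None
0.35 10.0 1 [ 1.68  1.33 -1.1   2.41  3.5   0.51 -0.39]
0.35 10.0 -1 [ 1.56  1.18 -0.92  2.41  3.78  0.64  2.4 ]
0.35 30.0 1 [ 1.62  1.17 -0.93  2.15 -1.27  0.41 -1.83]
0.35 30.0 -1 [ 1.65  1.21 -0.99  2.15 -1.18  0.35  1.23]
0.35 60.0 1 [ 0.7   1.    0.3   1.81 -1.23  1.58 -1.82]
0.35 60.0 -1 [ 1.25  1.05 -0.53  1.76 -0.76  1.08  0.93]
0.35 90.0 1 [ 0.59  1.12  0.32  1.42 -0.91  1.84 -1.87]
0.35 90.0 -1 [ 1.04  1.16 -0.51  1.36 -0.43  1.54  0.82]
```

Run:
```python
from h import *
p,r=hpose(0,1,0)
arm.reach(p+ez*.14,r); print(arm.get_t(),arm.get_joint_pos().round(2))
snap('wrist','w1')
```

```text
3.3333 [ 0.04  0.43 -0.96  1.78  0.39  1.13 -0.84]
```

View pics/w1.png

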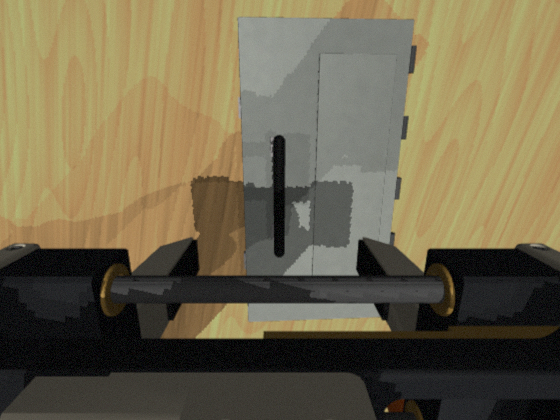

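The wrist view shows the handle bar from (279,140) to (279,252), with the fingers either side of it.

Run:
```python
from h import *
z=np.load('pics/w1.npz');p,d,K,T=[z[k] for k in 'pdKT']
m=(p.max(2)<40);m[:130]=0;m[258:]=0;m[:,:268]=0;m[:,292:]=0
n,l,s,c=cv2.connectedComponentsWithStats(m.astype(np.uint8));i=1+np.argmax(s[1:,4]);print(s[i])
v,u=np.nonzero(l==i)
P=np.array([onz(a,b,.094,K,T)[:2] for a,b in zip(u,v)]).astype(np.float32)
r=cv2.minAreaRect(P);print(r, np.degrees(AL),handle(0))
vx=cv2.fitLine(P,cv2.DIST_L2,0,.01,.01).ravel();print(vx,np.degrees(np.arctan2(-vx[0],vx[1])))
print(np.median(cloud(d,K,T)[l==i][:,2]))
# lid corners
for uv in [(238,18),(412,20)]: print(onz(*uv,.058,K,T).round(4))
print([ (HIN+cx*a+cy*.164).round(4) for a in (-.166,0)])
```

```text
[ 273  136   12  121 1280]
((0.4394208788871765, 0.27824145555496216), (0.010913372039794922, 0.12162034958600998), 12.017393112182617) 11.7 [0.43720103 0.27963765 0.093     ]
[ 0.20511673 -0.97873753  0.43890676  0.28176096] -168.16367
0.10476894566627623
[0.3685 0.434  0.058 ]
[0.5291 0.4654 0.058 ]
[array([0.3687, 0.4329, 0.054 ]), array([0.5312, 0.4666, 0.054 ])]
```

Run:
```python
from h import *
z=np.load('pics/w1.npz');p,d,K,T=[z[k] for k in 'pdKT']
Z=cloud(d,K,T)[...,2]
print('bench',np.median(Z[40:150,30:200]),np.median(Z[20:150,450:540]),'lid',np.median(Z[40:120,250:310]),np.median(Z[70:150,325:390]), 'handle edge', np.percentile(Z[145:250,277:281],[5,50,95]))
z=np.load('pics/top0.npz');p,d,K,T=[z[k] for k in 'pdKT']
Z=cloud(d,K,T)[...,2]
print([np.median(Z[a:b,c:e]) for a,b,c,e in [(170,185,100,200),(295,310,100,200),(220,240,60,75),(240,250,240,255),(225,250,350,400)]], np.median(Z[250:275,100:120]),np.median(Z[250:260,195:210]))
```

```text
bench -0.0005199286742219593 -0.0004510176096651448 lid 0.06497537470360443 0.06275921660343928 handle edge [0.10426648 0.10552119 0.10664457]
[np.float64(-0.00035280634476185914), np.float64(-0.0003456434366220895), np.float64(-0.00022417525101484553), np.float64(6.05048142320622e-05), np.float64(0.0056414098228985445)] 0.06466965677341355 0.06562486795055383
```

Depth and position both put the handle axis at z≈0.099, so the lid starts about 0.045 rad ajar. I'll grip it there and swing it open.

Run:
```python
from h import *
p,r=hpose(.045,1,0)
arm.move_linear(p,r,vel=.12)
arm.command_gripper(0.0); print('open',arm.get_opening(),arm.get_contact_force())
ths=np.linspace(.045,1.74,8)[1:]
for th in ths[:3]:
    t=.17*np.clip((th-.6)/1.1,0,1)
    p,r=hpose(th,1,t); arm.move_linear(p,r,vel=.1)
    print(th.round(2),arm.get_contact_force().round(1),arm.get_opening(),arm.get_t())
snap('scene','s2')
```

```text
open 0.10405500063012699 [ 0.94860985  0.71791673 -0.54833243]
0.29 [-2.5 -0.5  0.5] 0.10940800016510281 6.3667
0.53 [-6.4 -3.7  7.1] 0.10757862647090807 6.8417
0.77 [-8.5 -5.7 16.7] 0.11242604022480966 7.3167
```

View pics/s2.png

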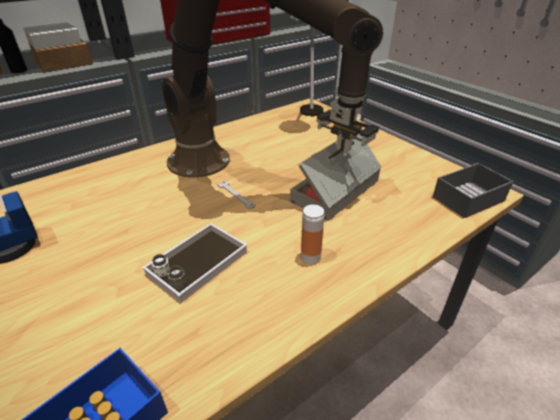

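The lid, at about (340,168), is following and stands around 45° open. I'll continue.

Run:
```python
from h import *
ths=np.linspace(.045,1.76,8)[1:]
for th in ths[3:]:
    t=.17*np.clip((th-.6)/1.1,0,1)
    p,r=hpose(th,1,t); arm.move_linear(p,r,vel=.09)
    print(th.round(2),arm.get_contact_force().round(1),arm.get_opening(),arm.get_t())
    if np.linalg.norm(arm.get_contact_force())>45: break
snap('scene','s3'); snap('top','t3')
```

```text
1.03 [-3.2 -3.4 10.3] 0.10475158997607814 7.8917
1.27 [ 1.4 -0.2  4.8] 0.10848058848045505 8.4083
1.52 [3.  0.6 1.3] 0.11193166718786528 8.925
1.76 [ 3.  -0.1 -2.1] 0.11144342808446393 9.4417
```

View pics/s3.png

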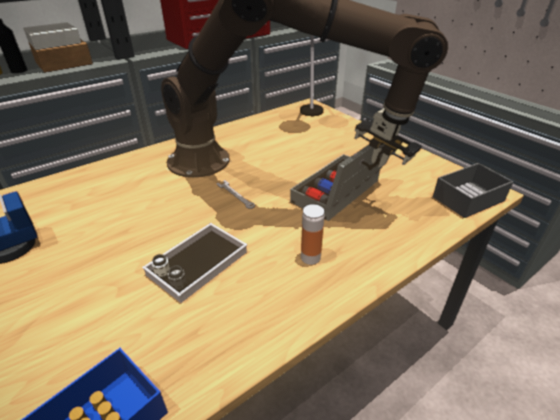

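View pics/t3.png

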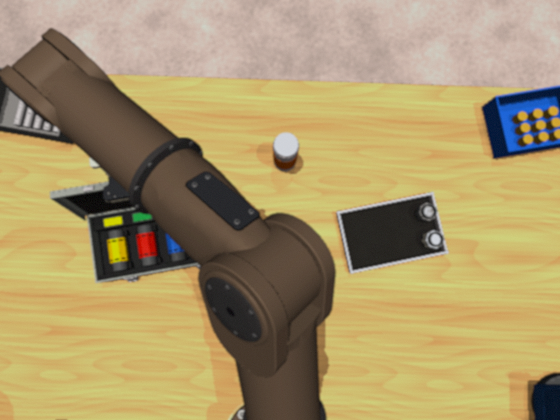

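The lid is past upright. A red socket at (146,243) lies in front of a green label at (140,215), and the yellow one matches its label. I'll release the handle, retreat along the lid, then confirm with a clear top view.

Run:
```python
from h import *
arm.command_gripper(0.2); print(arm.get_opening(),arm.get_contact_force().round(1))
p=arm.get_position(); u=cx*np.sin(.18)+ez*np.cos(.18)
arm.move_linear(p+u*.13,vel=.15); print(arm.get_contact_force().round(1),arm.get_t())
# go to hover over case, tool tilted grasp orientation
b=.26; z=-ez*np.cos(b)+cx*np.sin(b); g=CASE+cy*.035+cx*(-.10)+ez*.26
print(arm.ik(g+z*.019,rpy(z,cy)), arm.get_joint_pos())
```

```text
0.20022207053478333 [-0.3  0.8 -1. ]
[-0.4 -1.3  0.2] 10.9667
[ 0.03502041  0.21906111 -1.06178256  1.99665394  0.48461067  0.90575751
  0.49826917] [-0.18510733  0.80220404 -0.80197612  0.94013088  0.44609805  1.71839001
 -0.60743726]
```

Run:
```python
from h import *
b=.26; z=-ez*np.cos(b)+cx*np.sin(b); g=CASE+cy*.035+cx*(-.09)+ez*.28
arm.reach(g+z*.019,rpy(z,cy)); print(arm.get_t(),arm.get_contact_force().round(1))
arm.command_gripper(.55)
snap('wrist','w4'); snap('top','t4')
```

```text
12.0333 [0.8 0.8 0.1]
```

View pics/w4.png

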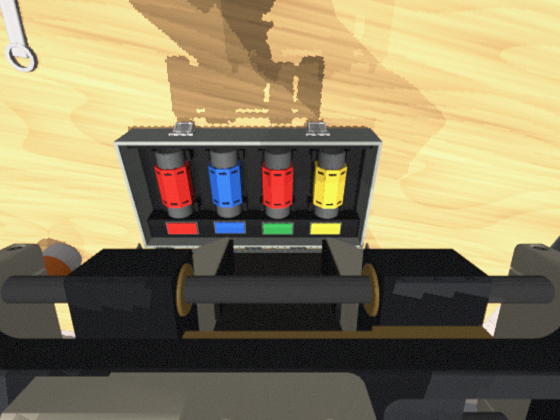

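View pics/t4.png

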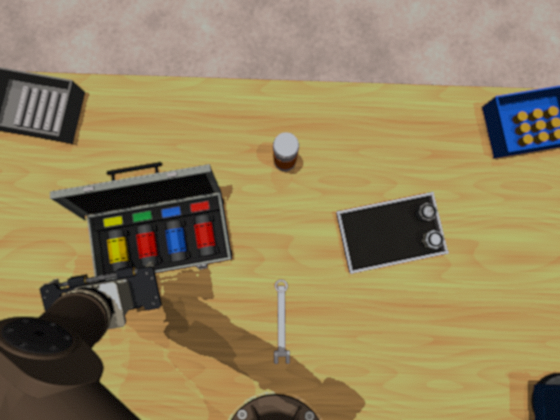

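The wrist view shows the sockets red (175,187), blue (226,187), red (278,187) and yellow (330,187), with labels red, blue, green and yellow below. The mismatch is the red at (278,187), in the green place (case y=+35 mm). Now I'll measure it.

Run:
```python
from h import *
z=np.load('pics/w4.npz');p,d,K,T=[z[k] for k in 'pdKT']
C=cloud(d,K,T)
hsv=cv2.cvtColor(p,cv2.COLOR_RGB2HSV).astype(int);H,S,V=hsv[...,0],hsv[...,1],hsv[...,2]
for nm,hm in [('red',(H<8)|(H>172)),('blue',(H>95)&(H<130)),('yel',(H>22)&(H<35)),('grn',(H>50)&(H<85))]:
    m=hm&(S>120)&(V>60); m[:148]=0;m[240:]=0;m[:,:140]=0;m[:,370:]=0
    n,l,s,c=cv2.connectedComponentsWithStats(m.astype(np.uint8))
    for i in range(1,n):
        if s[i,4]<150: continue
        lab=c[i,1]>218
        zz=np.median(C[l==i][:,2]); P=C[l==i]
        hi=P[P[:,2]>np.percentile(P[:,2],90)-.003]
        q=onz(*c[i],.034 if lab else .045,K,T)-CASE
        hh=hi.mean(0)-CASE
        print(nm,'label' if lab else 'sock',c[i].round(1),'ray x,y',(q@cx).round(4),(q@cy).round(4),'cloud',(hh@cx).round(4),(hh@cy).round(4),'z',np.percentile(P[:,2],[50,90,98]).round(4))
z=np.load('pics/t4.npz');p,d,K,T=[z[k] for k in 'pdKT']
hsv=cv2.cvtColor(p,cv2.COLOR_RGB2HSV).astype(int);H,S,V=hsv[...,0],hsv[...,1],hsv[...,2]
m=((H<8)|(H>172))&(S>120)&(V>60);m[:195]=0;m[275:]=0;m[:,:90]=0;m[:,230:]=0
n,l,s,c=cv2.connectedComponentsWithStats(m.astype(np.uint8))
for i in range(1,n):
    if s[i,4]>60: q=onz(*c[i],.042,K,T)-CASE;print('top',c[i].round(1),s[i],(q@cx).round(4),(q@cy).round(4))
```

```text
red sock [174.7 185.9] ray x,y -0.0165 -0.0992 cloud -0.0152 -0.1021 z [0.0444 0.0482 0.0489]
red sock [277.  186.9] ray x,y -0.0152 0.0352 cloud -0.0142 0.0356 z [0.0456 0.0482 0.0489]
red label [181.7 228. ] ray x,y 0.0592 -0.1056 cloud 0.0562 -0.104 z [0.0372 0.0381 0.0386]
blue sock [225.6 185.4] ray x,y -0.0173 -0.0323 cloud -0.0163 -0.0336 z [0.0452 0.0481 0.0488]
blue label [229.4 227. ] ray x,y 0.0574 -0.0349 cloud 0.0553 -0.0342 z [0.0371 0.038  0.0386]
yel sock [328.5 186.8] ray x,y -0.0153 0.1029 cloud -0.0147 0.1047 z [0.0455 0.0482 0.0489]
yel label [325.1 228. ] ray x,y 0.0591 0.1062 cloud 0.057 0.1057 z [0.0371 0.0381 0.0386]
grn label [277.1 228.2] ray x,y 0.0595 0.0353 cloud 0.054 0.0352 z [0.0372 0.0381 0.0387]
top [199.4 206.2] [190 200  20  13 184] 0.0551 -0.1059
top [203.9 234.6] [193 221  23  28 473] -0.0144 -0.1059
top [145.9 244.5] [135 231  22  28 483] -0.0137 0.0331
```

```bash
cat >> h.py <<'E'
B=.26
ZG=-ez*np.cos(B)+cx*np.sin(B); RG=rpy(ZG,cy)
GR=CASE+cx*(-.0145-.014)+cy*.0353+ez*.033
E
python3 - <<'E'
from h import *
arm.move_linear(GR-ZG*(.10-.019),RG,vel=.2)
print(arm.get_opening())
hit=arm.move_linear(GR+ZG*.019,RG,vel=.08,f_stop=12)
print(hit,arm.get_position()-(GR+ZG*.019),arm.get_contact_force().round(1),arm.get_t())
snap('scene','s5')
if not hit:
    arm.command_gripper(0.0); print(arm.get_opening()*92,arm.get_contact_force().round(1),arm.get_t())
E
```

```text
0.5465104306324362
False [8.69699655e-05 1.83037477e-04 4.21326966e-04] [-0.8 -0.3  0.2] 15.175
39.782520269014924 [-1.2 -1.3  4.2] 15.5667
```

Run:
```python
import cv2
p=cv2.imread('pics/s5.png');cv2.imwrite('pics/s5z.png',cv2.resize(p[100:240,250:420],None,fx=4,fy=4,interpolation=2))
```

```text
(no output)
```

View pics/s5z.png

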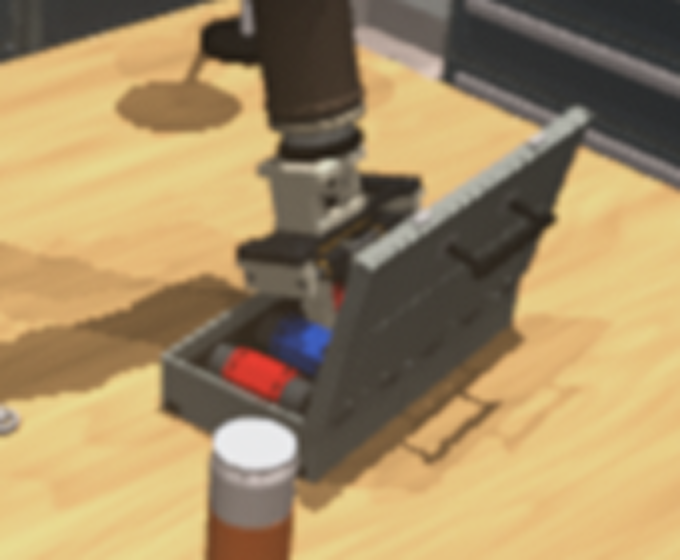

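The grip holds on the sleeve at 39.8 mm. Now I'll lift and plan the placing pose.

Run:
```python
from h import *
arm.move_linear(GR+ZG*.019+ez*.15,RG,vel=.15); print(arm.get_opening()*92,arm.get_contact_force().round(1),arm.get_wrist_torque().round(2),arm.get_t())
snap('wrist','w6'); snap('scene','s6')
print(arm.get_joint_pos().round(2))
for w in np.radians([-90,-80,-70,-60]):
  for y0 in (.02,.04):
    hd=np.array([np.cos(w),np.sin(w),0]); z=hd*np.cos(B)-ez*np.sin(B); side=np.cross(ez,hd)
    r=rpy(z,-side)
    for h in (.15,.062):
        q=arm.ik(TRAY+ty*y0+ez*h+z*.019,r); print(np.degrees(w).round(),y0,h,None if q is None else q.round(2))
```

```text
39.85693039641696 [ 0.1  0.4 -3.9] [-0.03  0.37 -0.  ] 16.7167
[-0.1   0.42 -0.91  1.98  0.72  0.82  0.36]
-90.0 0.02 0.15 [ 0.24  0.95 -0.73  2.02  1.43  1.93  1.76]
-90.0 0.02 0.062 [ 0.16  1.08 -0.6   2.    1.46  1.85  1.64]
-90.0 0.04 0.15 [ 0.21  0.95 -0.73  2.03  1.4   1.94  1.74]
-90.0 0.04 0.062 [ 0.13  1.09 -0.61  2.    1.43  1.85  1.62]
-80.0 0.02 0.15 [ 0.23  0.91 -0.72  2.17  1.55  1.87  1.73]
-80.0 0.02 0.062 [ 0.14  1.07 -0.58  2.14  1.59  1.81  1.59]
-80.0 0.04 0.15 [ 0.19  0.92 -0.73  2.17  1.5   1.88  1.71]
-80.0 0.04 0.062 [ 0.11  1.07 -0.59  2.14  1.54  1.82  1.57]
-70.0 0.02 0.15 [ 0.23  0.89 -0.7   2.31  1.68  1.83  1.7 ]
-70.0 0.02 0.062 [ 0.13  1.06 -0.55  2.28  1.73  1.8   1.53]
-70.0 0.04 0.15 [ 0.19  0.89 -0.71  2.31  1.63  1.84  1.67]
-70.0 0.04 0.062 [ 0.09  1.07 -0.56  2.28  1.69  1.81  1.5 ]
-60.0 0.02 0.15 [ 0.25  0.88 -0.68  2.44  1.85  1.81  1.66]
-60.0 0.02 0.062 [ 0.15  1.08 -0.52  2.41  1.91  1.84  1.47]
-60.0 0.04 0.15 [ 0.2   0.88 -0.69  2.45  1.79  1.83  1.63]
-60.0 0.04 0.062 [ 0.1   1.09 -0.54  2.41  1.85  1.85  1.44]
```

View pics/w6.png

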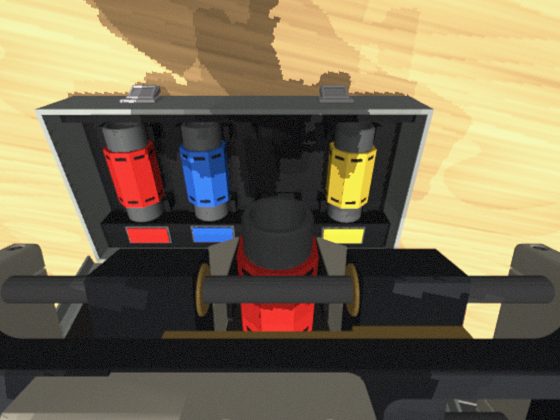

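View pics/s6.png

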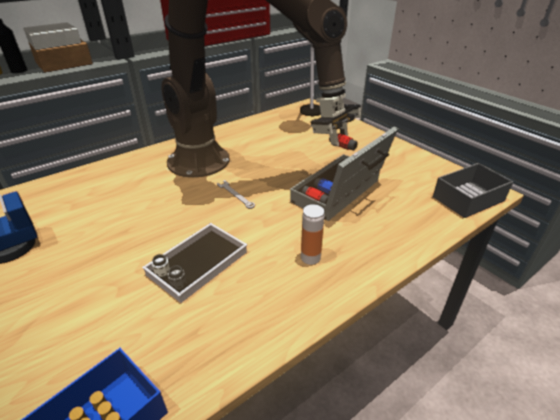

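The lifted view shows the socket held level between the pads, the open end facing the camera at (278,215), and the other three undisturbed. I'll carry it to above the tray through a high midpoint.

```bash
cat >> h.py <<'E'
W=np.radians(-80); HD=np.array([np.cos(W),np.sin(W),0]); ZP=HD*np.cos(B)-ez*np.sin(B); RP=rpy(ZP,-np.cross(ez,HD))
E
python3 - <<'E'
from h import *
arm.move_linear(arm.get_position()-cx*.06+ez*.06,vel=.2)
arm.reach(np.array([.45,.0,.27]),RP); print(arm.get_t())
TG=TRAY+ty*.03+ez*(.062+.07)
arm.reach(TG+ZP*.019,RP); print(arm.get_t(),arm.get_joint_pos().round(2),arm.get_position().round(3),arm.get_contact_force().round(1),arm.get_opening()*92)
snap('wrist','w7'); snap('scene','s7'); snap('top','t7')
import os
p=cv2.imread('pics/s7.png');cv2.imwrite('pics/s7z.png',cv2.resize(p[150:320,100:300],None,fx=3,fy=3,interpolation=2))
p=cv2.imread('pics/t7.png');cv2.imwrite('pics/t7z.png',cv2.resize(p[160:300,300:480],None,fx=4,fy=4,interpolation=2))
E
```

```text
18.575
19.725 [ 0.05  0.88 -0.49  2.18  1.49  1.69  1.68] [ 0.513 -0.259  0.133] [-0.5 -0.8 -2.8] 39.53878869731983
```

View pics/s7z.png

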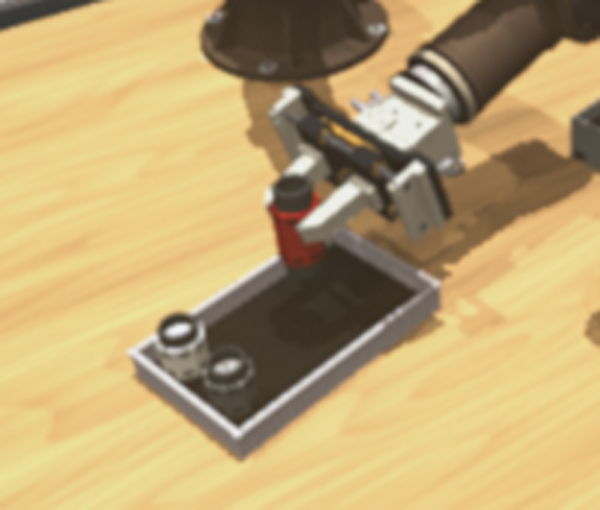

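View pics/t7z.png

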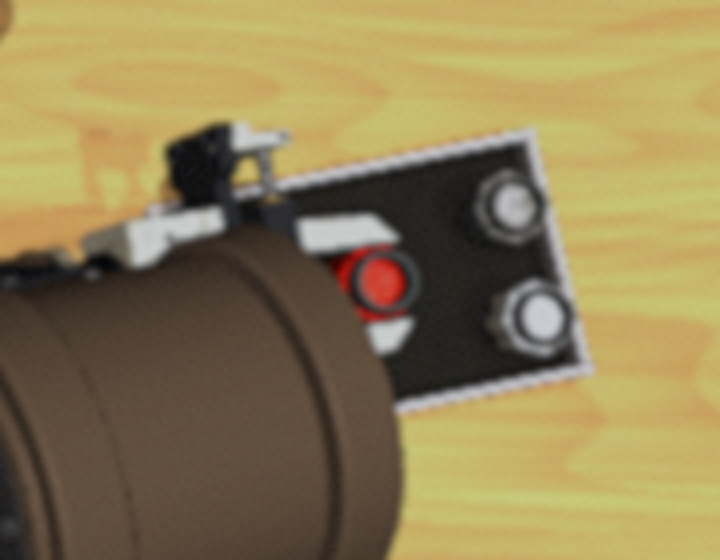

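View pics/w7.png

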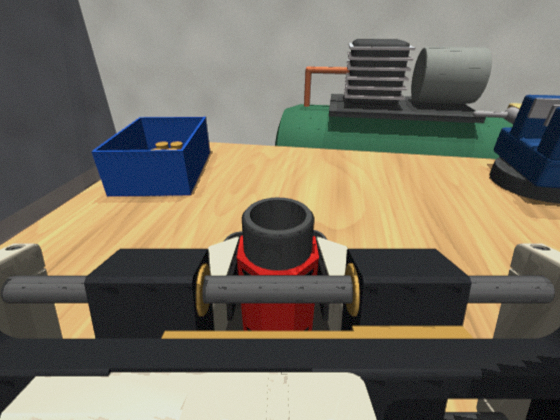

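The scene view shows the socket upright with the open end up, at about (298,220) in the enlargement, over the free part of the tray. The spares are 100 mm away. I'll do a quick tilt check from the depth slices.

Run:
```python
from h import *
for f,box in [('s7',(205,245,185,212))]:
    z=np.load(f'pics/{f}.npz');p,d,K,T=[z[k] for k in 'pdKT'];C=cloud(d,K,T)
    a,b,c,e=box; sub=p[a:b,c:e].astype(int); m=(sub[...,0]>60)&(sub[...,0]>2*sub[...,1]); P=C[a:b,c:e][m]
    P=P[(np.hypot(P[:,0]-.513,P[:,1]+.26)<.05)]
    print(len(P),P[:,2].min(),P[:,2].max())
    for lo in np.arange(.085,.155,.01):
        q=P[(P[:,2]>=lo)&(P[:,2]<lo+.01)]
        if len(q)>3: print(lo.round(3),len(q),q.mean(0).round(4), ((q-arm.get_position())@HD).mean().round(4))
```

```text
153 0.09631818179651634 0.15935427178473335
0.095 22 [ 0.5263 -0.2556  0.1012] -0.0008
0.105 33 [ 0.5274 -0.2528  0.1097] -0.0034
0.115 24 [ 0.5241 -0.2591  0.1197] 0.0023
0.125 19 [ 0.5228 -0.2602  0.1302] 0.0031
0.135 15 [ 0.5218 -0.2612  0.1395] 0.004
0.145 37 [ 0.524  -0.2535  0.1501] -0.0033
```

The tilt is small (≤0.05 rad), so I'll set it down with a guarded descent.

Run:
```python
from h import *
TG=TRAY+ty*.03+ez*.062+ZP*.019
arm.move_linear(TG+ez*.012,RP,vel=.12)
hit=arm.move_linear(TG-ez*.008,RP,vel=.015,f_stop=4)
print(hit,(arm.get_position()-TG).round(4),arm.get_contact_force().round(1),arm.get_wrist_torque().round(2),arm.get_t())
snap('scene','s8')
p=cv2.imread('pics/s8.png');cv2.imwrite('pics/s8z.png',cv2.resize(p[150:320,100:300],None,fx=3,fy=3,interpolation=2))
```

```text
True [ 0.0001 -0.0002  0.0021] [0.2 0.9 5.1] [0.33 0.01 0.12] 21.275
```

View pics/s8z.png

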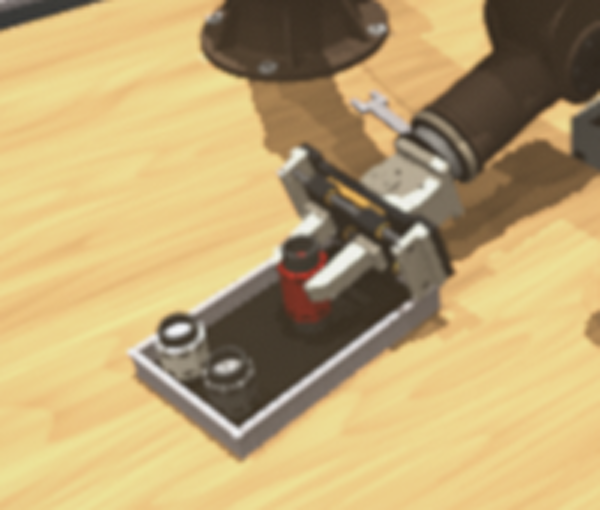

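Contact came 2 mm above the nominal height. I'll press lightly to seat it, release and retreat along the tool axis.

Run:
```python
from h import *
hit=arm.move_linear(arm.get_position()-ez*.002,vel=.01,f_stop=8)
print(hit,arm.get_position()[2],arm.get_contact_force().round(1),arm.get_wrist_torque().round(2))
arm.command_gripper(.6); arm.dwell(.3); print(arm.get_opening(),arm.get_contact_force().round(1))
snap('scene','s9')
arm.move_linear(arm.get_position()-ZP*.13,vel=.1); print(arm.get_contact_force().round(1),arm.get_t())
arm.move_linear(arm.get_position()-HD*.1+ez*.12,vel=.2)
arm.goto_joints([1.16,0.434,0.025,1.573,-0.012,1.134,-0.075]) if False else None
snap('scene','s10');snap('top','t10');print(arm.get_t())
for n,b in (('s9',None),('s10',None)):
    p=cv2.imread(f'pics/{n}.png');cv2.imwrite(f'pics/{n}z.png',cv2.resize(p[150:320,100:300],None,fx=3,fy=3,interpolation=2))
```

```text
True 0.06522161851915685 [0.3 1.7 2.6] [0.71 0.11 0.14]
0.5995743840791619 [-0.  -0.3  0. ]
[-0.5  0.5  0.7] 23.8417
24.8667
```

View pics/s10.png

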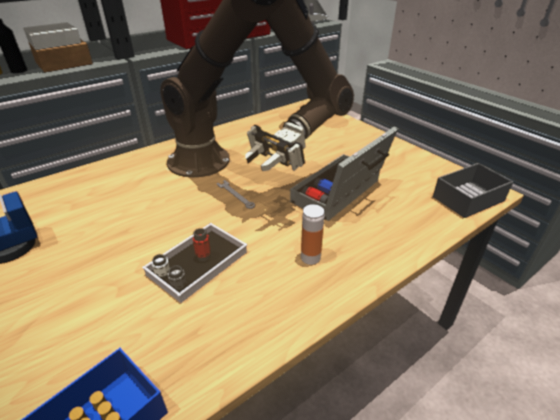

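View pics/t10.png

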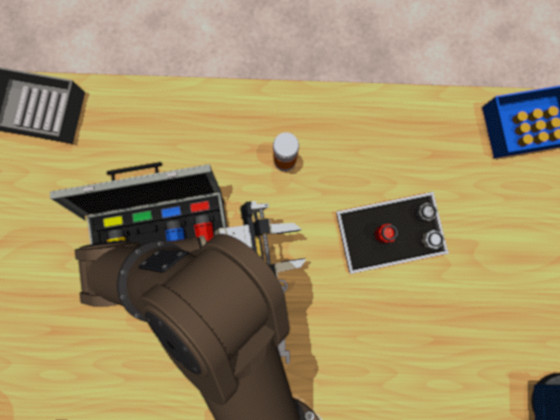

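The socket stands upright at about (387,233) in the top view and the spares and can are unmoved. I'll back the arm clear and do a final numeric check.

Run:
```python
from h import *
arm.reach(np.array([.36,-.02,.36]),[np.pi,0,0.0]); arm.dwell(.3)
p,d,K,T=snap('top','t11'); print(arm.get_t(),arm.get_contact_force().round(1))
C=cloud(d,K,T); R=C[215:250,370:405].reshape(-1,3); R=R[(R[:,2]>.092)&(R[:,2]<.13)]
q=R.mean(0)-TRAY; print('rim z above floor',np.percentile(R[:,2]-.006,[5,50,95]).round(4),len(R),'tray xy',(q@tx).round(4),(q@ty).round(4))
A=np.c_[R[:,:2]-R[:,:2].mean(0),np.ones(len(R))]; print('rim slope',np.linalg.lstsq(A,R[:,2],rcond=None)[0])
def sp(C,x,y):
    m=(np.hypot(C[...,0]-x,C[...,1]-y)<.032)&(C[...,2]>.05)&(C[...,2]<.08); return C[m].mean(0).round(4)
z=np.load('pics/top0.npz'); C0=cloud(z['d'],K,T)
for a in(-.035,.035):
    P=TRAY+tx*a-ty*.09; print('spare',sp(C0,*P[:2]),sp(C,*P[:2]))
# lid top edge -> angle
m=(C[...,2]>.15)&(C[...,2]<.235)&(C[...,1]>.17)&(C[...,1]<.46)&(C[...,0]>.52)&(C[...,0]<.68)
L=C[m]-HIN; print('lid pts',m.sum()); 
x,zz=L@cx,L[:,2]; print('edge top x,z',x[zz>np.percentile(zz,70)].mean(),zz.max(),'angle',np.pi/2+np.arctan2(np.median(x[zz>np.percentile(zz,70)]),np.median(zz[zz>np.percentile(zz,70)])))
cv2.imwrite('pics/t11z.png',cv2.resize(p[130:300,40:460,::-1],None,fx=1.9,fy=1.9,interpolation=2))
hsv=cv2.cvtColor(p,cv2.COLOR_RGB2HSV).astype(int);H,S,V=hsv[...,0],hsv[...,1],hsv[...,2]
for nm,hm in [('red',(H<8)|(H>172)),('blue',(H>100)&(H<130)),('yel',(H>24)&(H<35))]:
    m=hm&(S>140)&(V>60);m[:195]=0;m[275:]=0;m[:,:95]=0;m[:,225:]=0
    n,l,s,c=cv2.connectedComponentsWithStats(m.astype(np.uint8))
    for i in range(1,n):
        if s[i,4]>150: w=onz(*c[i],.042,K,T)-CASE;print(nm,s[i,4],(w@cx).round(4),(w@cy).round(4))
```

```text
27.9333 [ 0.5  0.8 -0.4]
rim z above floor [0.0878 0.0943 0.0984] 99 tray xy -0.0006 0.0243
rim slope [-0.00557144 -0.04660046  0.10005188]
spare [ 0.4995 -0.3658  0.0576] [ 0.4992 -0.3657  0.0579]
spare [ 0.565  -0.3506  0.0578] [ 0.5649 -0.3505  0.0578]
lid pts 2504
edge top x,z 0.024244346729468215 0.17246434159063695 angle 1.7142225093152899
red 168 0.0549 -0.1057
red 459 -0.0143 -0.1059
blue 165 0.0535 -0.0362
blue 454 -0.0152 -0.0365
yel 182 0.0553 0.1035
yel 288 -0.0132 0.1051
```

View pics/t11z.png

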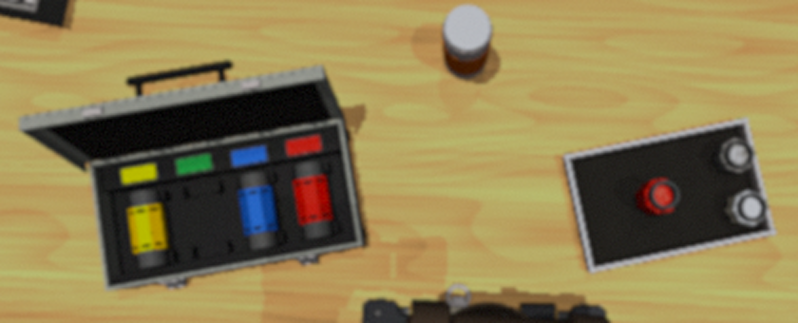

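The final view shows the lid leaning back at about 1.71 rad. Yellow, blue and red are in their places, the socket stands in the tray with its rim at the expected ~96 mm, and the spares are unmoved.

```bash
python3 -c "
from station import arm
arm.close_job(); print(arm.get_t())"
```

```text
the job is handed in; nothing more can be done
the job is handed in; nothing more can be done
```

I opened the lid by its handle and took out the mismatched red socket, the one lying in front of the green label. It now stands in the free part of the tray with its open end up. I handed the job in at about 28 s of the 72 s allowed; no verdict is reported.

Last checks, all from the top camera just before handing in:
- **Lid:** it leans back at about 1.71 rad, past the required 1.55.
- **Socket in the tray:** it is about 24 mm from the tray's middle. Its rim is 94–98 mm above the floor, against the 96 mm expected, and it looks upright. The rim depth suggested a slope of about 0.05 rad, which is within the depth noise.
- **Set-down:** contact came about 2 mm higher than I had calculated. It was gentle, about 5 N, and the socket stayed standing when released.
- **Everything else:** the red, blue and yellow sockets measured within about 4 mm of their places. The spares moved less than 1 mm. The can was still standing, and the arm was clear of everything.

Early on, the camera depth put the lid about 5 mm higher than its shut height. I took this as the lid starting about 0.045 rad ajar and gripped the handle there.

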